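# Set the phone boom to its length mark and flip the cam lock shut

## Task

Set the overhead phone stand for filming: slide the boom's sliding tube along until the lower rim of its lock housing just meets the upper edge of the dark band engraved round the rod and, holding it there, swing the cam lever fully shut against the housing. The lever must not be shut anywhere but at the band. Do not let go: finish while still gripping the lock housing and the shut lever between the fingers, and leave the polish bottles, buffer block and cuticle pusher standing about the stand where they are.

Things in the scene. Friction and masses are not known exactly. Their poses are not given: they have to be found in the camera images.
- stand: Overhead phone stand, fixed: white weighted foot 120 x 170 x 13 mm, column 20 mm thick, black elbow 105 mm above the sill; from the elbow a bare aluminium rod, 14 mm thick, slopes up at 0.35 rad (20 deg). Origin on the sill under the column, z up; seen from above the boom runs along its -y. The sliding tube telescopes over the rod.
- tube (a joint): Travel of the sliding tube along the rod, m, growing up and out, range 0 to 0.12. The tube (22 mm thick) has the lock housing at its lower end and a clamp with a phone (148 mm across) at its upper end, 190 to 300 mm up from the rim. Unlocked it drags: about 1.5 N moves it down, 4.5 N up; it stays where left. The shut lever clamps it.
- rim (a point): Centre of the lower rim (end face) of the lock housing, on the boom's axis. Its x axis points up along the boom, its y axis is level and points out of the side where the cam lever is, its z axis is up, square to the boom.
- grip (a point): Point on the boom's axis inside the lock housing, 36 mm up from the rim, axes as rim: a good place to close the fingers across housing and lever (closing along its y axis).
- collar: Black lock housing, a block 60 mm long along the boom, 28 mm wide (y) and 32 mm high, fixed on the tube; origin at the rim, axes as rim. It can only slide along the rod and does not yield sideways. Its -y side is a plain flat face 14 mm from the axis, for one finger; the lever is on its +y side, for the other.
- mark (a point): Centre, on the boom's axis, of the upper edge of the 5 mm wide dark engraved band round the rod; same axes as rim. The band can not be moved; it lies below the rim at the start and the rim must come down to it.
- lever (a joint): Angle of the cam lever, rad: 0 fully shut, 0.5 to 0.65 (open) at the start, stop at 0.75. It stays at any angle and shuts when its arm is pushed to the housing: near the arm's end about 8 N starts it, about 14 N drives it home as the cam bites. A grip of 6 N or less across housing and open lever holds the tube and leaves the lever open; 22 to 25 N shuts it.
- lever_arm: Aluminium lever arm 48 x 7 x 22 mm. Origin on its hinge pin (along z), 8 mm up from the rim and 19.5 mm from the boom's axis; shut, it points up along the boom, outer face 24 mm from the axis (38 mm across with the housing); open, its end stands up to 56 mm off the axis. As the fingers close, the hand must shift across to the plain side (about 13 mm) to stay centred.
- lever_tip (a point): Outer face of the free end of the lever arm, 50 mm from the hinge pin.
- polish_a: Bystander, leave alone: nail polish bottle, 30 mm square, 78 mm high, on the sill below the boom's robot side; origin at the centre of its underside.
- polish_b: Bystander, leave alone: nail polish bottle, 30 mm square, 78 mm high, on the sill left of the stand; origin at the centre of its underside.
- buffer: Bystander, leave alone: white buffer block, 26 x 95 x 26 mm, on the sill under the phone; origin at the centre of its underside.
- pusher: Bystander, leave alone: steel cuticle pusher, 9 mm thick, 135 mm long, on the sill to the right; origin at the centre of its underside.

How it is judged:
By the outcome, as a careful person would: the job done as asked, in the order asked, and still so for the second after the job is handed in, while the arm keeps its last pose, push and grip.
It also fails if it takes over 46 s, if anything falls off the work surface, if the arm or the gripper's body presses on something with over 40 N, if the wrist force passes 120 N, or if a joint passes its speed limit or range.

## Robot

A 6-joint arm with a two-finger parallel gripper is mounted at the origin on the work surface. World frame = base frame: x ahead of the robot, y to its left, z up, the work surface at z = 0. Lengths are in m, angles in degrees, forces in N, time in s.
With the tool pointing down it reaches from about 0.375 to 0.9 m from the base axis. Payload 3.1 kg.
Tool frame: the origin (TCP) lies at the very end of the fingers, on their centre line; the grasp point (between the pads) lies behind it (bot.grip_depth is the z of the grasp point in the tool frame, in m); z points along the fingers, y is the direction in which the jaws open and shut (so a half turn about z gives the same grasp; the last joint's range is limited). The gripper opens to 87 mm and grips with 3 to 60 N. Pads are 19 mm wide; open, the fingers measure 117 mm over their backs; the gripper's body (75 mm by 190 mm) begins 51 mm behind the grasp point.
Start: joints at [59.96, 30.224, 82.088, -0, 67.689, -10.227], TCP at [0.212, 0.588, 0.192] pointing down, gripper open.
Joint ranges: [-176.69, 176.69], [-43.24, 126.21], [12.49, 139.97], [-82, 262], [0, 151.66], [-163.58, 163.58]. Speed limits (degrees/s): [159.86, 159.86, 180, 180, 180, 180].

## Interface

Orientations are given as a 3x3 rotation matrix whose columns are the frame's x, y, z axes.
In Python, from rig import bot, vision gives the robot as it stands. The module is installed in compiled form; this text tells all that it offers.
- The arm moves only by the shell command python3 -m jog 'ROWS'. ROWS is JSON, a list of rows, each a list of 3 entries, a list of its own where there are three numbers: the shift along the tool's x, y, z in mm, then the turn, a rotation vector about the tool's x, y, z in degrees, then the closure, from 0 (fully open) to 1 (shut). In form: [[[dx, dy, dz], [wx, wy, wz], fingers], ...]. A call has 1 to 12 rows; each row is the pose to reach, as a shift and turn from the pose commanded when the call began, along the tool's axes at that moment; what a row does not reach only later rows make up. A row lasts 1/12 s, in which the tool goes at most 41.7 mm and 7.16 degrees, less where a joint would pass 70% of its speed; a pose out of reach is approached as far as the arm can. A call with a gripper value outside its range is refused whole. The fingers move at their own pace and stop on an object; the grip force is fixed at half the most. Time passes only in rows, so rows that repeat a pose let the fingers close. It gives the time, the measured TCP pose, the force and the opening at its end, in the units of the state.
- bot.read_state(): the state, without advancing time (a new reading comes with each control period).
- vision.capture(name): name is "side" or "top" or "wrist"; returns the picture (420x560x3 uint8, red, green, blue); there is no depth.
- vision.camera_info(name): a dict with "intrinsics" (3x3 intrinsics, pixels), "dist" ([k1, k2, p1, p2, k3] as OpenCV has them; the pictures are not rectified), "camera_from_world" (4x4, takes a point from world to camera coordinates); the wrist camera has in their place "mount" (4x4, takes a point from camera to tool coordinates, whose origin is the TCP and whose axes are the flange's). Camera axes: x right, y up, looking along -z (the intrinsics and any distortion apply to the point x, -y, -z); pixel columns grow to the right and rows downward; lengths in m; the calibration is good to about 2 mm. A picture is of the moment at which its call begins: read the wrist's pose just before it. camera_info takes no time and is no camera call.
- bot.hand_in(): hands the job in, once; it reports no verdict.
The state is a dict: "time_s": time; "joint_positions": joint angles; "qvel": joint speeds; "tau": joint torques, N m; "position": TCP position; "tcp_rot": TCP orientation; "force": force on the tool from outside, world axes, zero at the start; "moment": the same for the moment, N m; "opening": opening from 0.0 (shut) to 1.0 (fully open).
Only numpy, scipy, OpenCV 4.12 (cv2) and the standard library are available. Lean on these libraries where they do the work, as an engineer would, in place of code of your own. Each camera call takes 0.05 s, during which the arm holds its last target. There are 200 camera calls.

## Working session

There is one attempt and no reset: what is moved stays moved. The work goes in short steps, Python scripts to look and compute and a shell command to move; the robot and the scene stay as the last step left them, time stands still between calls to the robot, and variables do not carry over. Pictures are saved under pics/ and viewed, about 8 in all and at most 12, crops included, and the job is handed in when it is done.

```bash
mkdir -p pics; python3 - <<'E'
from rig import bot, vision
import cv2, numpy as np
np.set_printoptions(precision=4,suppress=True)
s=bot.read_state(); print(s); print(bot.grip_depth)
for n in("side","top","wrist"):
    im=vision.capture(n); cv2.imwrite(f"pics/{n}0.png",im[:,:,::-1]); print(n,vision.camera_info(n))
a=[cv2.imread(f"pics/{n}0.png") for n in("side","top")]
E
```

```text
{'time_s': 0.0, 'joint_positions': array([ 59.9592,  30.2798,  82.1559,   0.    ,  67.6892, -10.226 ]), 'qvel': array([ 0.11  , -0.115 ,  0.017 , -0.0096, -0.0771,  0.0368]), 'tau': array([ -0.0004, -44.0045, -17.659 ,   0.0635,   0.0583,  -0.0002]), 'position': array([0.2114, 0.5873, 0.1913]), 'tcp_rot': array([[-0.9408,  0.339 , -0.0011],
       [ 0.339 ,  0.9408, -0.0019],
       [ 0.0004, -0.0021, -1.    ]]), 'force': array([ 0.3815,  0.1434, -0.1385]), 'moment': array([0.0215, 0.016 , 0.0554]), 'opening': 1.003921717867173}
-0.0187
side {'intrinsics': array([[410.2328,   0.    , 281.3745],
       [  0.    , 410.2328, 207.0116],
       [  0.    ,   0.    ,   1.    ]]), 'dist': array([0.009, 0.   , 0.   , 0.   , 0.   ]), 'camera_from_world': array([[-0.9472, -0.3206,  0.0009,  0.5316],
       [ 0.2474, -0.7289,  0.6384, -0.1478],
       [-0.204 ,  0.6049,  0.7697, -1.0475],
       [ 0.    ,  0.    ,  0.    ,  1.    ]])}
top {'intrinsics': array([[521.0813,   0.    , 276.6464],
       [  0.    , 521.0813, 203.3873],
       [  0.    ,   0.    ,   1.    ]]), 'dist': array([-0.1276,  0.    ,  0.    ,  0.    ,  0.    ]), 'camera_from_world': array([[-0.0674, -0.9977,  0.001 ,  0.1025],
       [ 0.9767, -0.0657,  0.2043, -0.5437],
       [-0.2037,  0.0147,  0.9789, -1.1885],
       [ 0.    ,  0.    ,  0.    ,  1.    ]])}
wrist {'intrinsics': array([[306.2734,   0.    , 280.3966],
       [  0.    , 306.2734, 209.325 ],
       [  0.    ,   0.    ,   1.    ]]), 'dist': array([0.0117, 0.    , 0.    , 0.    , 0.    ]), 'mount': array([[-0.0002,  0.9518,  0.3066,  0.0852],
       [ 1.    ,  0.0002,  0.0001,  0.0001],
       [ 0.    ,  0.3066, -0.9518, -0.193 ],
       [ 0.    ,  0.    ,  0.    ,  1.    ]])}
```

View pics/side0.png

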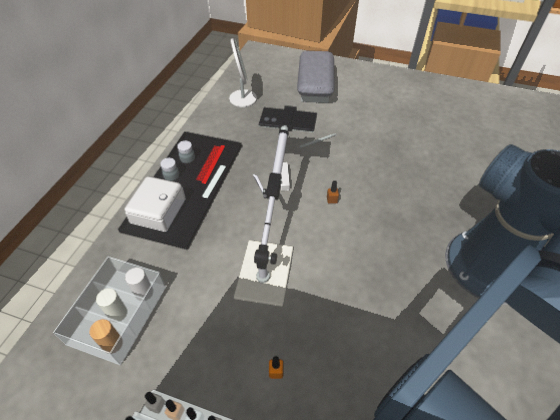

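View pics/top0.png

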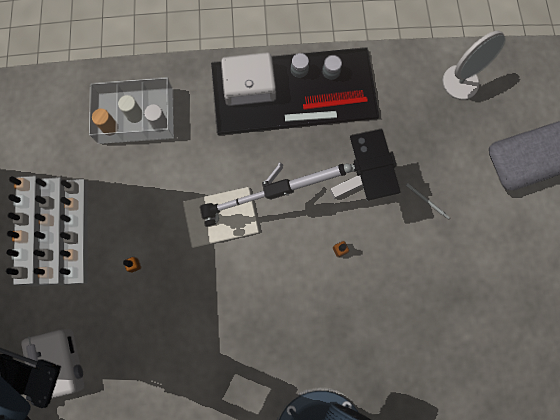

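The side view shows the elbow at about (262,258), the housing at (273,186) with its lever on the far side, and the band at about (267,222). In the top view the housing is at (277,188), the lever tip at (280,165) and the band near (238,202). I'll enlarge both.

```bash
python3 - <<'E'
import cv2, numpy as np
t=cv2.imread("pics/top0.png")[155:230,195:325]; cv2.imwrite("pics/topc.png",cv2.resize(t,None,fx=6,fy=6,interpolation=cv2.INTER_CUBIC))
t=cv2.imread("pics/side0.png")[165:285,235:310]; cv2.imwrite("pics/sidec.png",cv2.resize(t,None,fx=5,fy=5,interpolation=cv2.INTER_CUBIC))
E
```

```text
(no output)
```

View pics/topc.png

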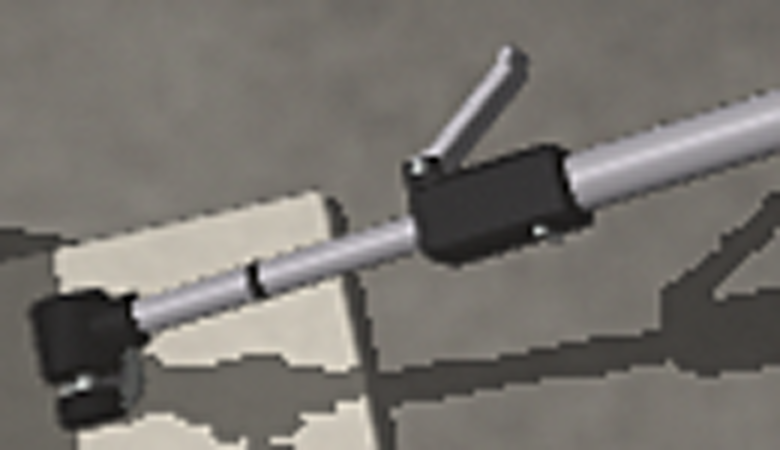

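View pics/sidec.png

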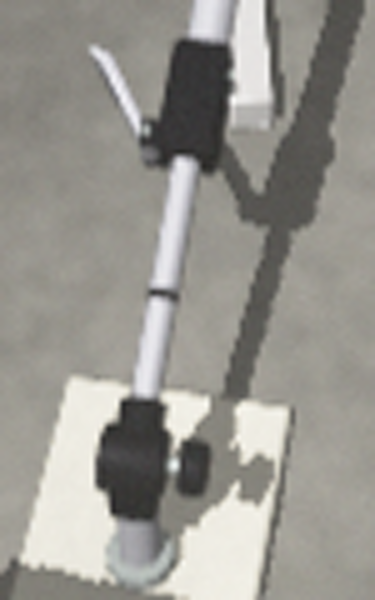

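The top crop shows the rim at about (413,236), the upper edge of the band at (267,278), the rod leaving the elbow at (140,314) and the lever tip at (510,50). The side crop has the same points at (184,158), (165,289), (147,398) and (95,48). I'll triangulate them.

```bash
cat > h.py <<'E'
import numpy as np, cv2
from rig import bot, vision
np.set_printoptions(precision=4,suppress=True)
F=np.diag([1,-1,-1,1.])
def cam(n,s=None):
    c=vision.camera_info(n)
    if n=="wrist":
        T=np.eye(4);T[:3,:3]=s["tcp_rot"];T[:3,3]=s["position"]; M=np.linalg.inv(T@c["mount"])
    else: M=c["camera_from_world"]
    return c["intrinsics"],c["dist"],F@M
def ray(C,uv):
    p=cv2.undistortPoints(np.array([[uv]],float),C[0],C[1])[0,0]
    R,t=C[2][:3,:3],C[2][:3,3]; d=R.T@np.r_[p,1]; return -R.T@t,d/np.linalg.norm(d)
def tri(rays):
    A=np.zeros((3,3));b=np.zeros(3)
    for o,d in rays: P=np.eye(3)-np.outer(d,d);A+=P;b+=P@o
    X=np.linalg.solve(A,b); return X,[np.linalg.norm(np.cross(X-o,d))*1e3 for o,d in rays]
def proj(C,X):
    r,_=cv2.Rodrigues(C[2][:3,:3]); return cv2.projectPoints(np.array(X,float).reshape(-1,3),r,C[2][:3,3],C[0],C[1])[0][:,0]
E
python3 - <<'E'
from h import *
t=lambda x,y:((x+.5)/6-.5+195,(y+.5)/6-.5+155)
s=lambda x,y:((x+.5)/5-.5+235,(y+.5)/5-.5+165)
CT,CS=cam("top"),cam("side")
P={}
for n,a,b in [("rim",t(413,236),s(184,158)),("mark",t(267,278),s(165,289)),("elbow",t(140,314),s(147,398)),("tip",t(510,50),s(95,48)),("tubetop",(348,168.5),(284,130))]:
    P[n],e=tri([ray(CT,a),ray(CS,b)]);print(n,P[n],e)
for a,b in(("rim","mark"),("rim","elbow"),("tubetop","rim")):
    d=P[a]-P[b];L=np.linalg.norm(d);print(a,b,L,np.degrees(np.arctan2(d[1],d[0])),np.arcsin(d[2]/L))
E
```

```text
rim [0.552  0.095  0.1653] [np.float64(2.273685043681301), np.float64(2.2736850436813807)]
mark [0.5443 0.1504 0.1356] [np.float64(0.2438780523729906), np.float64(0.24387805237284266)]
elbow [0.5366 0.2    0.1181] [np.float64(0.6736225679254271), np.float64(0.6736225679252321)]
tip [0.6134 0.0552 0.1818] [np.float64(0.7099763794603059), np.float64(0.7099763794601436)]
tubetop [ 0.5826 -0.0873  0.2152] [np.float64(1.2797855558421114), np.float64(1.2797855558421294)]
rim mark 0.06329695375194233 -82.14974877661243 0.48785126554969216
rim elbow 0.11612752141268717 -81.6454435002071 0.4180062492226208
tubetop rim 0.1914260084446619 -80.47274571390342 0.26395766763386086
```

```bash
cat >> h.py <<'E'
from scipy.spatial.transform import Rotation as Ro
def boomR(h):  # columns rim x,y,z ; heading deg
    h=np.radians(h);c,s=np.cos(.35),np.sin(.35)
    x=np.array([c*np.cos(h),c*np.sin(h),s]);y=np.array([-np.sin(h),np.cos(h),0]);return np.c_[x,y,np.cross(x,y)]
def toolR(h): B=boomR(h);return np.c_[-B[:,0],B[:,1],-B[:,2]]
def delta(s,p,R):
    A=s["tcp_rot"];return A.T@(p-s["position"])*1e3,Ro.from_matrix(A.T@R).as_rotvec(degrees=True)
E
python3 - <<'E'
from h import *
h=-81.3;B=boomR(h);s=bot.read_state()
p=np.array([.552,.095,.158])+B@[.07,0,.09]
d=delta(s,p,toolR(h));print(p,B,d,np.linalg.norm(d[0]),np.linalg.norm(d[1]))
E
```

```text
[0.5573 0.0605 0.2665] [[ 0.1421  0.9885 -0.0519]
 [-0.9286  0.1513  0.339 ]
 [ 0.3429  0.      0.9394]] (array([-503.8724, -378.7082,  -74.559 ]), array([ 10.6646, -18.0465,  60.8485])) 634.7175900346925 64.35797690446086
```

```bash
python3 -m jog '[[[0,0,-40],[0,0,0],0],[[-20,-15,-80],[0,0,5],0],[[-504,-379,-95],[10.7,-18,60.8],0],[[-504,-379,-95],[10.7,-18,60.8],0],[[-504,-379,-95],[10.7,-18,60.8],0],[[-504,-379,-95],[10.7,-18,60.8],0],[[-504,-379,-95],[10.7,-18,60.8],0],[[-504,-379,-95],[10.7,-18,60.8],0],[[-504,-379,-95],[10.7,-18,60.8],0],[[-504,-379,-95],[10.7,-18,60.8],0],[[-504,-379,-95],[10.7,-18,60.8],0],[[-504,-379,-95],[10.7,-18,60.8],0]]'
python3 - <<'E'
from h import *
h=-81.3;B=boomR(h);s=bot.read_state()
p=np.array([.552,.095,.158])+B@[.07,0,.09]
d=delta(s,p,toolR(h));print(d)
E
```

```text
time_s: 1.15
position: [0.4531, 0.2201, 0.2804]
tcp_rot: [[-0.143, 0.988, 0.051], [0.929, 0.152, -0.338], [-0.342, -0.001, -0.94]]
force: [0.3, 0.3, 0.2]
opening: 0.999
(array([-158.3579,   78.7964,   72.2727]), array([-0.034 , -0.0671,  0.0319]))
```

```bash
python3 -m jog '[[[-158,79,50],[0,0,0],0],[[-158,79,60],[0,0,0],0],[[-158,79,70],[0,0,0],0],[[-158,79,70],[0,0,0],0],[[-158,79,70],[0,0,0],0],[[-158,79,70],[0,0,0],0],[[-158,79,70],[0,0,0],0]]'
python3 - <<'E'
from h import *
import pickle
s=bot.read_state();im=vision.capture("wrist")[:,:,::-1];cv2.imwrite("pics/w1.png",im);pickle.dump(s,open("s1.pkl","wb"))
C=cam("wrist",s);h=-81.3;B=boomR(h);r=np.array([.552,.095,.158])
print(s["position"],s["qvel"],proj(C,[r,r+B@[.06,0,0],r+B@[-.06,0,0]]))
cv2.imwrite("pics/w1b.png",cv2.resize(im,(800,600),interpolation=cv2.INTER_CUBIC))
E
```

```text
time_s: 1.73
position: [0.5564, 0.0616, 0.2684]
tcp_rot: [[-0.14, 0.989, 0.049], [0.93, 0.149, -0.337], [-0.341, -0.002, -0.94]]
force: [0.1, 0.4, -0.2]
opening: 1.001
[0.5564 0.0616 0.2684] [ 2.6373 -1.0219  0.8194  0.6212  0.513   0.2103] [[281.6447 128.7121]
 [281.7049 193.1791]
 [281.5773  54.8105]]
```

View pics/w1b.png

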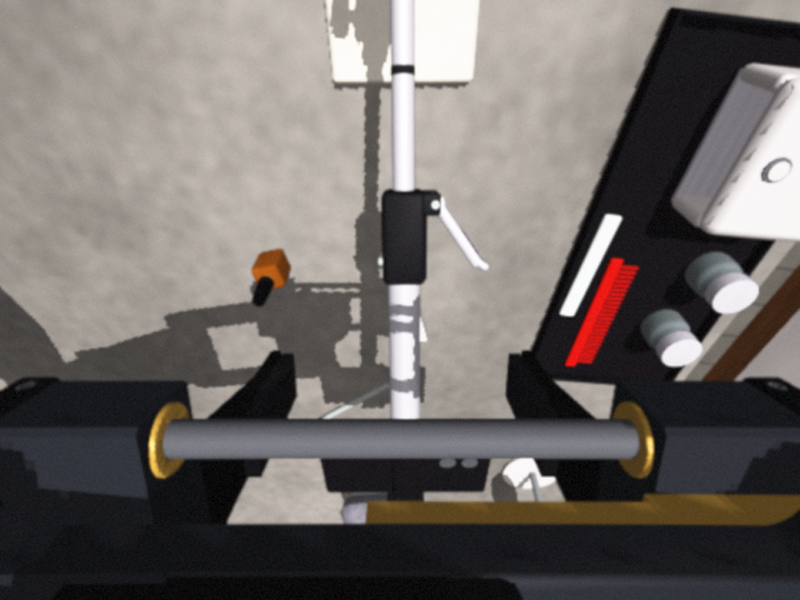

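The wrist view (1.43x) shows the boom close to vertical in the picture. The band's upper edge is at about (403,73), the rim at (403,190) and the open lever's tip at (485,268). Next I'll get sub-pixel edges and a joint fit.

```bash
python3 - <<'E'
from h import *
import pickle
from scipy.optimize import least_squares
s=pickle.load(open("s1.pkl","rb"));g=cv2.cvtColor(cv2.imread("pics/w1.png"),cv2.COLOR_BGR2GRAY).astype(float)
print(g[42:58,279:285].mean(1).round());print(g[126:140,278:287].mean(1).round())
for r in(20,80,120): print(r,g[r,270:296].astype(int))
for r in(150,180):print(r,g[r,262:304].astype(int))
E
```

```text
[250. 249. 232. 154.  70.  42.  41.  44.  94. 195. 243. 250. 250. 251.
 251. 251.]
[246. 246. 246. 246. 246. 245. 235. 183.  82.  30.  35.  42.  45.  47.]
20 [147 145 140 139 164 192 214 229 237 245 251 253 253 253 251 245 240 234
 227 219 234 249 251 251 251 251]
80 [187 185 188 178 157 176 202 221 234 242 249 252 253 253 252 248 243 236
 225 203 185 189 192 192 189 187]
120 [189 189 189 185 172 166 187 213 229 239 247 251 253 253 252 248 244 237
 228 202 177 182 190 189 188 188]
150 [82 81 85 82 70 34 24 33 35 34 40 42 41 38 44 41 43 40 43 44 46 45 50 50
 50 51 50 52 51 49 54 50 47 37 33 25 40 63 72 72 72 71]
180 [ 77  83 106 157 169 132  63  24  28  32  36  36  35  38  40  38  38  38
  40  41  40  37  38  42  39  38  36  40  41  37  42  37  35  35  34  42
  99 162 177 178 178 182]
```

```bash
cat > fit.py <<'E'
from h import *
import pickle
from scipy.optimize import least_squares
s=pickle.load(open("s1.pkl","rb"));CW,CT,CS=cam("wrist",s),cam("top"),cam("side")
t=lambda x,y:((x+.5)/6-.5+195,(y+.5)/6-.5+155)
S=lambda x,y:((x+.5)/5-.5+235,(y+.5)/5-.5+165)
def surf(C,X,B,r):
    o=-C[2][:3,:3].T@C[2][:3,3];d=o-X;d-=B[:,0]*(B[:,0]@d);return X+r*d/np.linalg.norm(d)
def res(q,full=False):
    rim=q[:3];B=boomR(q[3]);m=rim-q[4]*B[:,0]
    P=lambda C,X:proj(C,X)[0]
    e=[P(CW,surf(CW,m,B,.007))-(281.9,50.5),P(CW,rim+B@[0,0,.016])-(282.35,133.4),P(CW,rim+B@[.036,0,.016])-(282.65,P(CW,rim+B@[.036,0,.016])[1]),
       P(CT,surf(CT,m,B,.007))-t(267,278),P(CS,surf(CS,m,B,.007))-S(165,289),P(CT,rim+B@[0,0,.016])-t(413,218)]
    w=P(CW,rim+B@[.025,.014,.016])-P(CW,rim+B@[.025,-.014,.016])
    e=[np.array(v) for v in e];e[5]=e[5]*[1,0]
    return np.r_[np.concatenate(e),abs(w[0])-31.0]
if __name__=="__main__":
    r=least_squares(res,[.552,.095,.158,-81.3,.06],x_scale=[.01,.01,.01,1,.01],loss="soft_l1")
    print(r.x,r.fun); J=r.jac;print(np.sqrt(np.diag(np.linalg.inv(J.T@J))))
    q=r.x;B=boomR(q[3]);np.save("q.npy",q)
    # lever angle: tip on plane z=0..11
    o,d=ray(CW,(485/1.4286,267/1.4286));lo=B.T@(o-q[:3]);ld=B.T@d;k=(.011-lo[2])/ld[2];print("tip",lo+k*ld)
E
python3 fit.py
```

```text
[  0.5535   0.0898   0.1537 -81.1304   0.0662] [ 0.2688  0.5159  0.1068  0.1235 -0.0774  0.     -1.3443  0.8584  0.3343
  0.7244 -0.3543  0.      0.1485]
[0.0006 0.0016 0.0037 0.7579 0.0013]
tip [0.0493 0.0533 0.011 ]
```

```bash
python3 - <<'E'
from h import *
q=np.load("q.npy");B=boomR(q[3]);s=bot.read_state()
print(delta(s,q[:3]+B@[.08,0,-.0187],toolR(q[3])), B.T@(s["position"]-q[:3]))
E
```

```text
(array([-15.338 ,   2.1317, 117.291 ]), array([-0.1483, -0.1393, -0.1696])) [ 0.0649 -0.0018  0.0986]
```

```bash
python3 -m jog '[[[-15,2,30],[0,0,0],0],[[-15,2,60],[0,0,0],0],[[-15,2,85],[0,0,0],0],[[-15,2,105],[0,0,0],0],[[-15,2,117],[0,0,0],0],[[-15,2,117],[0,0,0],0],[[-15,2,117],[0,0,0],0.3],[[-15,2,117],[0,0,0],0.5],[[-15,2,117],[0,0,0],0.6],[[-15,2,117],[0,0,0],0.65],[[-15,2,117],[0,0,0],0.65]]'
```

```text
time_s: 2.7
position: [0.5672, 0.0102, 0.1653]
tcp_rot: [[-0.143, 0.988, 0.054], [0.929, 0.153, -0.337], [-0.342, 0.002, -0.94]]
force: [0.8, -0.5, 0.3]
opening: 0.708
```

```bash
python3 -m jog '[[[0,0,0],[0,0,0],0.72],[[0,0,0],[0,0,0],0.72],[[0,0,0],[0,0,0],0.72],[[0,0,0],[0,0,0],0.72],[[0,0,0],[0,0,0],0.72],[[0,0,0],[0,0,0],1],[[0,0,0],[0,0,0],1],[[0,0,0],[0,0,0],1],[[0,0,0],[0,0,0],1],[[0,0,0],[0,0,0],1]]'
python3 - <<'E'
from h import *
q=np.load("q.npy");B=boomR(q[3]);s=bot.read_state();print(B.T@(s["position"]-q[:3]),s["opening"]*87,s["force"])
E
```

```text
time_s: 3.53
position: [0.5666, 0.0098, 0.1647]
tcp_rot: [[-0.143, 0.988, 0.052], [0.929, 0.152, -0.337], [-0.341, -0.0, -0.94]]
force: [-1.4, 1.4, 2.8]
opening: 0.031
[ 0.0799  0.0006 -0.0175] 2.711192148397138 [-1.4003  1.4381  2.7767]
```

```bash
python3 - <<'E'
from h import *
w=vision.capture("wrist")[:,:,::-1];t=vision.capture("side")[:,:,::-1]
cv2.imwrite("pics/w2r.png",w)
a=cv2.resize(w[60:340,160:400],None,fx=1.67,fy=1.67);b=cv2.resize(t[90:280,220:350],None,fx=2.46,fy=2.46,interpolation=cv2.INTER_CUBIC)
h=min(a.shape[0],b.shape[0]);cv2.imwrite("pics/w2.png",np.hstack([a[:h],b[:h]]));print(np.hstack([a[:h],b[:h]]).shape)
E
```

```text
(467, 721, 3)
```

View pics/w2.png

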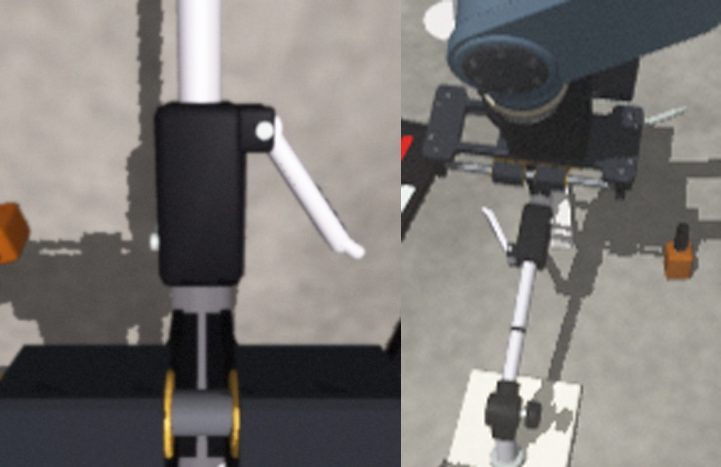

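The hand's fingers closed to 3 mm where the tube should be (wrist crop: housing 160–245, fingers at rows 310–370 over the tube; the side view shows the housing hasn't moved). So the tube offers nothing to grip there. I'll open and push the housing's upper end face with the fingers straddling the tube, which also leaves the lever untouched.

```bash
python3 -m jog '[[[-8,0,0],[0,0,0],0.6],[[-8,0,0],[0,0,0],0.6],[[-8,0,0],[0,0,0],0.6],[[-8,0,0],[0,0,0],0.6],[[-8,0,0],[0,0,0],0.7],[[-8,0,0],[0,0,0],0.725],[[-8,0,0],[0,0,0],0.725],[[-8,0,0],[0,0,0],0.725]]'
python3 - <<'E'
from h import *
q=np.load("q.npy");B=boomR(q[3]);s=bot.read_state();print(B.T@(s["position"]-q[:3]),s["opening"]*87,B.T@s["force"])
w=vision.capture("wrist")[:,:,::-1];cv2.imwrite("pics/w3r.png",w)
cv2.imwrite("pics/w3.png",cv2.resize(w[100:340,180:400],None,fx=2.5,fy=2.5,interpolation=cv2.INTER_CUBIC))
E
```

```text
time_s: 4.3
position: [0.5678, 0.0023, 0.1669]
tcp_rot: [[-0.143, 0.988, 0.052], [0.929, 0.152, -0.337], [-0.341, -0.0, -0.94]]
force: [0.0, -0.1, -0.1]
opening: 0.278
[ 0.0878  0.0006 -0.018 ] 24.227921328509257 [ 0.0576  0.0321 -0.1084]
```

View pics/w3.png

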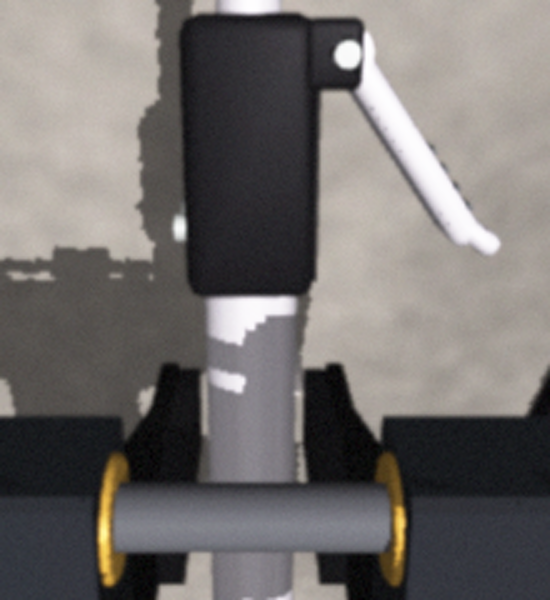

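The fingers now straddle the tube cleanly (inner faces at crop columns 202 and 303, tube 207–297). I'll push the housing down-boom and stop short of the band.

```bash
python3 -m jog '[[[8,0,0],[0,0,0],0.725],[[14,0,0],[0,0,0],0.725],[[18,0,0],[0,0,0],0.725],[[22,0,0],[0,0,0],0.725],[[26,0,0],[0,0,0],0.725],[[30,0,0],[0,0,0],0.725],[[30,0,0],[0,0,0],0.725]]'
python3 - <<'E'
from h import *
q=np.load("q.npy");B=boomR(q[3]);s=bot.read_state();print(B.T@(s["position"]-q[:3]),s["opening"]*87,B.T@s["force"])
w=vision.capture("wrist")[:,:,::-1];cv2.imwrite("pics/w4r.png",w)
g=w[:,278:287].mean((1,2));print(*[f"{i}:{v:.0f}" for i,v in enumerate(g[:240])if i<60 or 90<i<140])
E
```

```text
time_s: 4.93
position: [0.5632, 0.0312, 0.1563]
tcp_rot: [[-0.143, 0.988, 0.051], [0.929, 0.152, -0.337], [-0.341, -0.001, -0.94]]
force: [-0.1, 0.0, -0.3]
opening: 0.277
[ 0.0568  0.0005 -0.0179] 24.13360485225834 [-0.1726 -0.1116 -0.2856]
0:249 1:249 2:249 3:249 4:249 5:249 6:249 7:249 8:249 9:249 10:249 11:249 12:249 13:249 14:249 15:243 16:179 17:77 18:42 19:38 20:39 21:39 22:39 23:39 24:39 25:39 26:43 27:93 28:193 29:243 30:249 31:249 32:250 33:250 34:250 35:250 36:250 37:250 38:250 39:250 40:250 41:250 42:250 43:250 44:250 45:250 46:250 47:250 48:250 49:250 50:250 51:250 52:250 53:250 54:250 55:250 56:250 57:250 58:250 59:250 91:250 92:250 93:250 94:250 95:250 96:250 97:250 98:250 99:250 100:250 101:250 102:250 103:250 104:250 105:250 106:250 107:250 108:250 109:249 110:250 111:249 112:249 113:249 114:249 115:249 116:249 117:250 118:249 119:249 120:249 121:249 122:249 123:249 124:249 125:249 126:249 127:249 128:249 129:249 130:249 131:249 132:249 133:249 134:249 135:249 136:249 137:249 138:249 139:246
```

```bash
python3 - <<'E'
import cv2
for n in("w3r","w4r"):
    w=cv2.imread(f"pics/{n}.png");g=w[:,278:287].mean((1,2));print(n,*[f"{i}:{v:.0f}" for i,v in enumerate(g) if 100<i<112 or 136<i<148 or 160<i<170 or 214<i<262])
E
```

```text
w3r 101:251 102:251 103:250 104:238 105:164 106:63 107:29 108:33 109:39 110:45 111:50 137:54 138:53 139:53 140:53 141:52 142:54 143:53 144:53 145:53 146:52 147:53 161:50 162:49 163:49 164:48 165:47 166:48 167:48 168:48 169:47 215:30 216:27 217:51 218:135 219:226 220:248 221:250 222:250 223:250 224:250 225:249 226:244 227:241 228:234 229:207 230:189 231:180 232:155 233:141 234:139 235:136 236:135 237:135 238:136 239:135 240:134 241:134 242:134 243:134 244:135 245:135 246:135 247:135 248:133 249:134 250:136 251:139 252:140 253:138 254:136 255:135 256:135 257:134 258:135 259:134 260:135 261:135
w4r 101:250 102:250 103:250 104:250 105:250 106:250 107:250 108:250 109:249 110:250 111:249 137:249 138:249 139:246 140:224 141:121 142:28 143:22 144:25 145:30 146:35 147:38 161:44 162:43 163:44 164:45 165:43 166:45 167:44 168:45 169:44 215:36 216:38 217:37 218:36 219:35 220:34 221:36 222:36 223:35 224:33 225:34 226:34 227:33 228:32 229:32 230:28 231:25 232:23 233:22 234:23 235:21 236:23 237:21 238:18 239:18 240:16 241:14 242:13 243:14 244:15 245:13 246:16 247:41 248:85 249:121 250:132 251:144 252:157 253:159 254:155 255:139 256:130 257:129 258:129 259:129 260:130 261:129
```

```bash
cat > meas.py <<'E'
from h import *
q=np.load("q.npy");B=boomR(q[3])
def bx(C,row,z,col=282):
    o,d=ray(C,(col,row));o=B.T@(o-q[:3]);d=B.T@d;k=(z-o[2])/d[2];return (o+k*d)*1e3
def edge(g,lo,hi,level,fall):  # subpixel crossing
    for i in range(lo,hi):
        a,b=g[i],g[i+1]
        if (fall and a>=level>b) or (not fall and a<=level<b): return i+(a-level)/(a-b)
def run(name):
    s=bot.read_state();w=vision.capture("wrist")[:,:,::-1];cv2.imwrite(f"pics/{name}.png",w);C=cam("wrist",s)
    g=w[:,279:286].mean((1,2));print("tcp",B.T@(s["position"]-q[:3])*1e3,"w",s["opening"]*87,"F",B.T@s["force"],s["time_s"])
    bl=edge(g,0,200,145,True);bu=edge(g,int(bl)+1 if bl else 0,200,145,False);r=edge(g,int(bu)+1 if bu else 0,250,140,True)
    print("rows",bl,bu,r)
    if r: print("band",bx(C,bl,.007)[0],bx(C,bu,.007)[0],"rim",bx(C,r,.016)[0],"gap",bx(C,r,.016)[0]-bx(C,bu,.007)[0])
if __name__=="__main__":
    import sys;run(sys.argv[1])
E
python3 meas.py w5
```

```text
tcp [ 57.086    0.7125 -17.8408] w 23.981412685325747 F [-0.1665 -0.4301  0.7143] 4.9833
rows 15.624548736462094 26.922038980509747 140.03280270139894
band -70.79233705288657 -66.0621487214867 rim -13.436757008313942 gap 52.62539171317275
```

```bash
python3 -m jog '[[[6,0,0],[0,0,0],0.725],[[12,0,0],[0,0,0],0.725],[[18,0,0],[0,0,0],0.725],[[24,0,0],[0,0,0],0.725],[[30,0,0],[0,0,0],0.725],[[36,0,0],[0,0,0],0.725],[[41,0,0],[0,0,0],0.725],[[45,0,0],[0,0,0],0.725],[[45,0,0],[0,0,0],0.725],[[45,0,0],[0,0,0],0.725]]'; python3 meas.py w6
```

```text
time_s: 5.87
position: [0.5566, 0.0726, 0.1411]
tcp_rot: [[-0.143, 0.988, 0.051], [0.929, 0.152, -0.337], [-0.341, -0.001, -0.94]]
force: [-1.1, -0.4, -0.4]
opening: 0.276
tcp [ 12.138    0.4469 -17.8577] w 24.04744436631282 F [ 0.0512 -1.1636 -0.4549] 5.8667
rows 115.71984622777511 124.61075794621027 139.1919191919192
band -70.0900567259416 -65.59319240660274 rim -58.80371058311802 gap 6.789481823484721
```

```bash
python3 -m jog '[[[2,0,0],[0,0,0],0.725],[[4,0,0],[0,0,0],0.725],[[5,0,0],[0,0,0],0.725],[[5,0,0],[0,0,0],0.725],[[5,0,0],[0,0,0],0.725]]'; python3 meas.py w7
python3 - <<'E'
import cv2
w=cv2.imread("pics/w7.png");cv2.imwrite("pics/w7b.png",cv2.resize(w[95:165,245:325],None,fx=8,fy=8,interpolation=cv2.INTER_CUBIC))
for r in(70,90,170): print(r,w[r,250:316].mean(1).astype(int))
E
```

```text
time_s: 6.33
position: [0.5563, 0.0766, 0.1397]
tcp_rot: [[-0.143, 0.988, 0.052], [0.929, 0.152, -0.337], [-0.341, -0.0, -0.94]]
force: [-0.4, -0.6, -0.0]
opening: 0.276
tcp [  7.869    0.7373 -17.7889] w 24.02848407342231 F [ 0.5053 -0.5258 -0.214 ] 6.3333
rows 124.14200217627857 133.06144578313254 140.84355383872526
band -70.11520554724484 -65.5274306458848 rim -62.26839521433226 gap 3.2590354315525474
70 [135 135 130 131 131 133 133 133 134 133 134 132 132 132 127 120 141 164
 182 191 206 213 225 231 234 241 245 249 251 251 251 250 247 241 235 234
 229 228 218 207 194 192 224 242 246 246 246 246 245 245 244 245 244 244
 245 246 246 246 246 246 246 246 246 245 245 245]
90 [134 134 134 135 136 137 135 135 137 136 138 162 203 212 203 176 145 157
 175 190 201 214 221 230 235 240 245 249 250 251 251 250 247 241 237 234
 231 226 217 207 195 212 240 245 246 246 247 246 246 246 247 247 246 246
 245 245 244 244 244 245 245 244 246 245 246 245]
170 [72 61 46 24 17 23 25 23 29 30 32 32 34 35 34 33 35 38 35 34 33 36 39 34
 32 38 41 37 40 37 38 35 40 37 39 42 45 41 43 46 45 38 45 44 45 44 44 42
 46 40 36 32 20 18 17 20 28 47 52 53 52 53 51 55 54 52]
```

View pics/w7b.png

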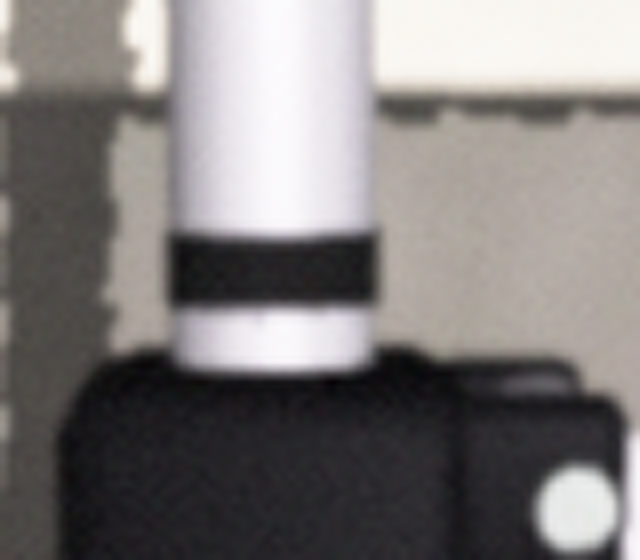

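```bash
sed -i 's/bx(C,r,.016)/bx(C,r,.007)/g' meas.py; python3 -m jog '[[[1,0,0],[0,0,0],0.725],[[2,0,0],[0,0,0],0.725],[[3,0,0],[0,0,0],0.725],[[3,0,0],[0,0,0],0.725],[[3,0,0],[0,0,0],0.725],[[3,0,0],[0,0,0],0.725]]'; python3 meas.py w8
```

```text
time_s: 6.88
position: [0.5559, 0.0795, 0.1386]
tcp_rot: [[-0.143, 0.988, 0.052], [0.929, 0.152, -0.337], [-0.341, -0.0, -0.94]]
force: [-0.3, -0.2, -0.3]
opening: 0.273
tcp [  4.7665   0.7296 -17.7883] w 23.71977966468695 F [ 0.0308 -0.3378 -0.3178] 6.8833
rows 130.16693855356172 139.82219251336898 140.19833333333332
band -70.12474420390336 -65.09482214196372 rim -64.8969066183222 gap 0.19791552364151244
```

```bash
python3 - <<'E'
import cv2
w=cv2.imread("pics/w8.png");g=w[:,279:286].mean((1,2));print(g[125:150].round())
cv2.imwrite("pics/w8b.png",cv2.resize(w[110:160,250:320],None,fx=8,fy=8,interpolation=cv2.INTER_CUBIC))
E
```

```text
[244. 244. 244. 242. 229. 160.  72.  39.  37.  37.  37.  37.  36.  57.
 116. 151.  94.  32.  18.  18.  23.  29.  34.  38.  39.]
```

View pics/w8b.png

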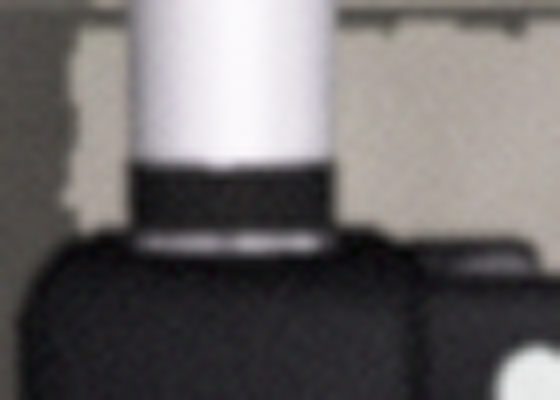

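```bash
python3 -m jog '[[[0.7,0,0],[0,0,0],0.725],[[0.7,0,0],[0,0,0],0.725],[[0.7,0,0],[0,0,0],0.725],[[0.7,0,0],[0,0,0],0.725]]'; python3 - <<'E'
from meas import *
s=bot.read_state();w=vision.capture("wrist");cv2.imwrite("pics/w9.png",w[:,:,::-1]);g=w[:,279:286].mean((1,2));print(B.T@(s["position"]-q[:3])*1e3,g[125:150].round())
E
```

```text
time_s: 7.27
position: [0.5558, 0.0801, 0.1384]
tcp_rot: [[-0.143, 0.988, 0.052], [0.929, 0.152, -0.337], [-0.341, -0.0, -0.94]]
force: [-0.7, -1.0, 0.3]
opening: 0.275
[  4.175    0.7342 -17.7711] [244. 244. 244. 244. 242. 232. 181.  89.  40.  36.  36.  36.  36.  35.
  36.  32.  23.  15.  16.  20.  24.  29.  33.  36.  38.]
```

The white sliver between band and rim has gone (the profile is dark from row 132 to the housing), so the gap is about 0. Next: back off, lift clear, open, shift over the grip place and descend.

```bash
python3 -m jog '[[[-4,0,0],[0,0,0],0.7],[[-4,0,-35],[0,0,0],0.6],[[-4,0,-70],[0,0,0],0.3],[[-4,0,-70],[0,0,0],0],[[25,19,-70],[0,0,0],0],[[25,19,-70],[0,0,0],0],[[25,19,-70],[0,0,0],0],[[25,19,-70],[0,0,0],0],[[25,19,-70],[0,0,0],0],[[25,19,-70],[0,0,0],0]]'
python3 - <<'E'
from meas import *
s=bot.read_state();w=vision.capture("wrist")[:,:,::-1];cv2.imwrite("pics/w10.png",w);print(B.T@(s["position"]-q[:3])*1e3,s["opening"])
cv2.imwrite("pics/w10b.png",cv2.resize(w[60:320,120:460],None,fx=2.2,fy=2.2,interpolation=cv2.INTER_CUBIC))
E
```

```text
time_s: 8.15
position: [0.5671, 0.1291, 0.1957]
tcp_rot: [[-0.142, 0.989, 0.051], [0.929, 0.151, -0.338], [-0.342, -0.001, -0.94]]
force: [0.8, -0.0, 0.9]
opening: 0.897
[-20.0676  19.4494  52.0009] 0.8966089009280264
```

View pics/w10b.png

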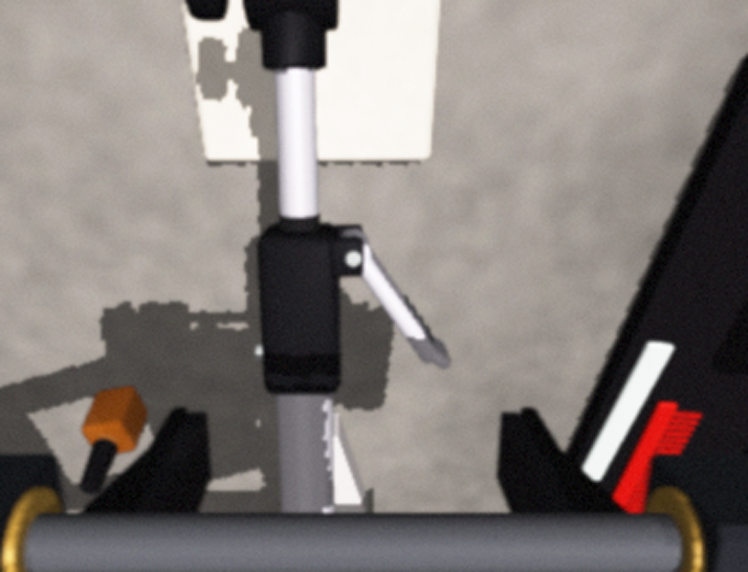

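```bash
python3 -m jog '[[[1,0,15],[0,0,0],0],[[1,0,30],[0,0,0],0],[[1,0,42],[0,0,0],0],[[1,0,54],[0,0,0],0],[[1,0,64],[0,0,0],0],[[1,0,70],[0,0,0],0],[[1,0,70],[0,0,0],0]]'
python3 - <<'E'
from meas import *
s=bot.read_state();print(B.T@(s["position"]-q[:3])*1e3,s["opening"],B.T@s["force"])
w=vision.capture("wrist");cv2.imwrite("pics/w11.png",w[:,:,::-1]);g=w[:,279:286].mean((1,2));
E
```

```text
time_s: 8.78
position: [0.5701, 0.1063, 0.1284]
tcp_rot: [[-0.143, 0.989, 0.049], [0.929, 0.151, -0.338], [-0.341, -0.003, -0.94]]
force: [-0.7, -0.1, -0.1]
opening: 1.0
[-21.5515  18.8932 -19.0793] 1.0001569685553762 [-0.088  -0.6999 -0.1021]
```

```bash
python3 -m jog '[[[0,0,0],[0,0,0],0.1],[[0,0,0],[0,0,0],0.195],[[0,1,0],[0,0,0],0.195],[[0,2,0],[0,0,0],0.195],[[0,2,0],[0,0,0],0.195],[[0,2,0],[0,0,0],0.195]]'
cat > st.py <<'E'
from meas import *
s=bot.read_state();p=B.T@(s["position"]-q[:3])*1e3;w=s["opening"]*87
print("p",p,"w",round(w,1),"plain",round(p[1]-w/2,1),"lever",round(p[1]+w/2,1),"F",B.T@s["force"],s["time_s"])
E
python3 st.py
```

```text
time_s: 9.33
position: [0.5722, 0.1074, 0.1297]
tcp_rot: [[-0.143, 0.988, 0.051], [0.929, 0.152, -0.338], [-0.342, -0.001, -0.94]]
force: [-2.0, 0.4, 0.9]
opening: 0.814
p [-21.8239  21.2131 -17.5752] w 70.9 plain -14.2 lever 56.6 F [-0.3067 -1.9079  1.0977] 9.3333
```

```bash
python3 -m jog '[[[0,-0.8,0],[0,0,0],0.215],[[0,-1.6,0],[0,0,0],0.235],[[0,-2.4,0],[0,0,0],0.255],[[0,-3.2,0],[0,0,0],0.275],[[0,-4,0],[0,0,0],0.295],[[0,-4.8,0],[0,0,0],0.31],[[0,-4.8,0],[0,0,0],0.31],[[0,-4.8,0],[0,0,0],0.31]]'
python3 st.py
```

```text
time_s: 10.0
position: [0.5674, 0.1066, 0.1296]
tcp_rot: [[-0.143, 0.988, 0.05], [0.929, 0.151, -0.338], [-0.341, -0.001, -0.94]]
force: [-4.3, -0.4, 3.1]
opening: 0.694
p [-21.7648  16.2932 -17.6773] w 60.4 plain -13.9 lever 46.5 F [ 0.7884 -4.2908  3.0142] 10.0
```

```bash
cat > rim.py <<'E'
from meas import *
import sys
s=bot.read_state();w=vision.capture("wrist");cv2.imwrite(f"pics/{sys.argv[1]}.png",w[:,:,::-1]);C=cam("wrist",s)
y=(B.T@(s["position"]-q[:3]))[1]
r=q[:3]+B@np.array([-.066,0,.007]);u=proj(C,r)[0];c=int(round(u[0]));g=w[:,c-3:c+4].mean((1,2));k=int(u[1]);print("pred",u,k-14,g[k-14:k+14].round())
t=B@np.array([-.066+.030,0,.011]);o=[proj(C,q[:3]+B@np.array([-.066+.02,yy/1e3,.011]))[0] for yy in range(14,60,2)]
gg=w.mean(2);print("lever scan y14..58:",[int(gg[int(b),int(a)]) for a,b in o])
E
python3 rim.py w12
```

```text
pred [251.8404 186.3291] 172 [243. 243. 243. 243. 243. 243. 241. 222. 122.  44.  36.  36.  35.  36.
  36.  35.  29.  16.  13.  14.  17.  20.  23.  24.  25.  28.  29.  28.]
lever scan y14..58: [32, 65, 69, 70, 69, 98, 206, 242, 244, 162, 119, 140, 159, 151, 152, 145, 147, 147, 148, 151, 155, 159, 160]
```

```bash
python3 -m jog '[[[0,-1,0],[0,0,0],0.33],[[0,-1.9,0],[0,0,0],0.35],[[0,-2.8,0],[0,0,0],0.37],[[0,-3.7,0],[0,0,0],0.39],[[0,-4.6,0],[0,0,0],0.41],[[0,-5.3,0],[0,0,0],0.425],[[0,-5.3,0],[0,0,0],0.425],[[0,-5.3,0],[0,0,0],0.425]]'
python3 st.py; python3 rim.py w13
```

```text
time_s: 10.72
position: [0.5625, 0.1058, 0.1297]
tcp_rot: [[-0.143, 0.988, 0.051], [0.929, 0.152, -0.338], [-0.341, -0.001, -0.94]]
force: [-5.0, 0.3, 3.5]
opening: 0.579
p [-21.7943  11.3231 -17.6486] w 50.4 plain -13.9 lever 36.5 F [ 0.2578 -4.8684  3.6638] 10.7167
pred [260.6802 186.3484] 172 [244. 243. 244. 244. 243. 243. 241. 222. 123.  44.  38.  37.  36.  36.
  37.  35.  30.  17.  13.  15.  16.  20.  21.  24.  27.  28.  29.  30.]
lever scan y14..58: [36, 67, 70, 72, 70, 80, 208, 242, 246, 176, 125, 154, 156, 148, 146, 146, 148, 148, 155, 161, 160, 158, 158]
```

The lever hasn't moved even though the finger inner face reads 36 mm off the axis. With the missed tube grip, and the finger spacing in the wrist view (150 px for 87 mm gives a depth of about 0.178 m, not 0.207), this says the real finger ends sit about 30 mm short of where I assumed relative to the boom. I'll reopen and go deeper.

```bash
python3 -m jog '[[[0,0,-1],[0,0,0],0.3],[[0,2,-1],[0,0,0],0.2],[[0,4,-1],[0,0,0],0.1],[[0,6,-1],[0,0,0],0],[[0,8,-1],[0,0,0],0],[[0,8,-1],[0,0,0],0],[[0,8,-1],[0,0,0],0],[[0,8,-1],[0,0,0],0],[[0,8,5],[0,0,0],0],[[0,8,10],[0,0,0],0],[[0,8,15],[0,0,0],0],[[0,8,15],[0,0,0],0]]'
python3 st.py; python3 rim.py w14;  python3 -m jog '[[[0,0,4],[0,0,0],0],[[0,0,8],[0,0,0],0],[[0,0,12],[0,0,0],0],[[0,0,15],[0,0,0],0],[[0,0,15],[0,0,0],0]]'; python3 st.py; python3 rim.py w15
python3 - <<'E'
import cv2
w=cv2.imread("pics/w15.png");cv2.imwrite("pics/w15b.png",cv2.resize(w[100:340,120:460],None,fx=2.2,fy=2.2,interpolation=cv2.INTER_CUBIC))
E
```

```text
time_s: 11.77
position: [0.5706, 0.1014, 0.1141]
tcp_rot: [[-0.143, 0.988, 0.049], [0.929, 0.151, -0.338], [-0.341, -0.003, -0.94]]
force: [0.6, -0.2, -0.5]
opening: 1.002
p [-21.8508  18.6407 -34.2124] w 87.2 plain -24.9 lever 62.2 F [ 0.1029  0.5869 -0.6172] 11.7667
pred [244.2779 193.994 ] 179 [240. 240. 240. 241. 240. 240. 238. 218. 129.  50.  34.  33.  34.  34.
  34.  35.  33.  29.  16.  11.  13.  14.  16.  18.  22.  24.  23.  24.]
lever scan y14..58: [38, 147, 106, 62, 64, 77, 202, 237, 241, 174, 115, 77, 127, 145, 145, 142, 141, 142, 146, 148, 150, 147, 146]
time_s: 12.23
position: [0.5719, 0.0966, 0.1006]
tcp_rot: [[-0.143, 0.988, 0.05], [0.929, 0.152, -0.338], [-0.341, -0.001, -0.94]]
force: [1.0, -0.2, 0.3]
opening: 1.004
p [-21.8364  19.2061 -48.5342] w 87.3 plain -24.4 lever 62.9 F [0.4894 0.9453 0.1876] 12.2333
pred [239.6585 201.853 ] 187 [238. 238. 238. 238. 238. 237. 220. 147.  65.  34.  34.  34.  34.  33.
  34.  35.  31.  27.  18.  12.  13.  14.  15.  13.  17.  19.  21.  23.]
lever scan y14..58: [32, 144, 140, 65, 63, 79, 221, 237, 238, 188, 118, 67, 116, 145, 144, 141, 139, 141, 139, 138, 142, 140, 138]
```

View pics/w15b.png

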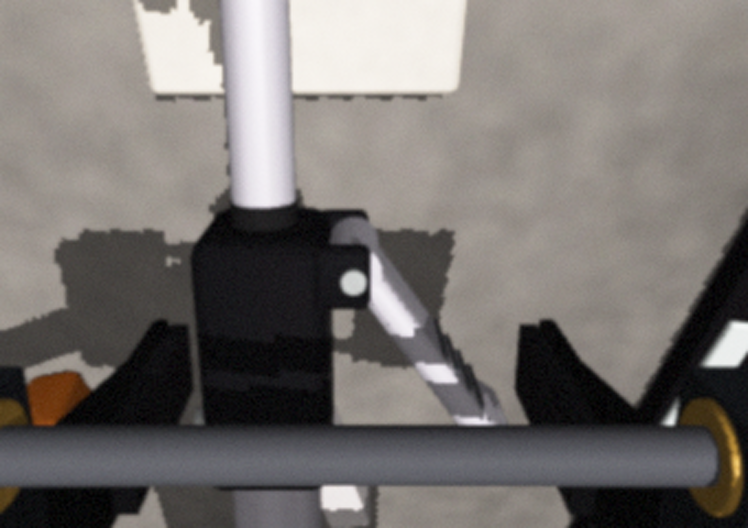

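The fingers now straddle the housing and the lever properly: tips at crop columns 190 and 518, housing 195–330, lever tip about 505, band still meeting the rim at row 207–235. I'll close in steps, shifting the hand toward the plain side.

```bash
python3 -m jog '[[[0,0,0],[0,0,0],0.1],[[0,0,0],[0,0,0],0.195],[[0,1,0],[0,0,0],0.195],[[0,1.7,0],[0,0,0],0.195],[[0,1.7,0],[0,0,0],0.195],[[0,1.7,0],[0,0,0],0.195]]'; python3 st.py;  python3 -m jog '[[[0,-0.8,0],[0,0,0],0.215],[[0,-1.6,0],[0,0,0],0.235],[[0,-1.6,0],[0,0,0],0.235],[[0,-1.6,0],[0,0,0],0.235]]'; python3 st.py; python3 rim.py w16
```

```text
time_s: 12.78
position: [0.5738, 0.0972, 0.1015]
tcp_rot: [[-0.143, 0.988, 0.051], [0.929, 0.152, -0.338], [-0.341, -0.001, -0.94]]
force: [-0.5, -0.6, 0.1]
opening: 0.811
p [-21.8108  21.2011 -47.6504] w 70.5 plain -14.1 lever 56.5 F [ 0.5058 -0.5957 -0.0877] 12.7833
time_s: 13.12
position: [0.572, 0.0969, 0.1014]
tcp_rot: [[-0.143, 0.988, 0.051], [0.929, 0.152, -0.338], [-0.341, -0.001, -0.94]]
force: [-0.8, -0.6, 0.4]
opening: 0.768
p [-21.8391  19.3729 -47.7468] w 66.8 plain -14.0 lever 52.8 F [ 0.5312 -0.9261  0.1977] 13.1167
pred [239.5739 201.3997] 187 [240. 240. 240. 239. 239. 236. 212. 117.  41.  34.  34.  35.  33.  34.
  35.  33.  31.  24.  15.  12.  12.  14.  14.  16.  19.  22.  23.  24.]
lever scan y14..58: [37, 68, 64, 62, 62, 104, 215, 238, 236, 157, 117, 74, 125, 149, 144, 141, 148, 143, 143, 140, 142, 142, 140]
```

```bash
python3 -m jog '[[[0,-0.6,0],[0,0,0],0.255],[[0,-1.4,0],[0,0,0],0.275],[[0,-2.2,0],[0,0,0],0.295],[[0,-2.2,0],[0,0,0],0.295],[[0,-2.2,0],[0,0,0],0.295]]'; python3 st.py;python3 rim.py w17; python3 -m jog '[[[0,-0.8,0],[0,0,0],0.315],[[0,-1.6,0],[0,0,0],0.335],[[0,-2.4,0],[0,0,0],0.355],[[0,-2.4,0],[0,0,0],0.355],[[0,-2.4,0],[0,0,0],0.355]]'; python3 st.py; python3 rim.py w18
```

```text
time_s: 13.58
position: [0.5697, 0.0965, 0.1014]
tcp_rot: [[-0.141, 0.989, 0.05], [0.929, 0.15, -0.337], [-0.341, -0.001, -0.94]]
force: [-2.3, -0.2, 0.9]
opening: 0.711
p [-21.7867  17.0672 -47.7664] w 61.9 plain -13.9 lever 48.0 F [ 0.1381 -2.2914  0.8681] 13.5833
pred [244.2272 201.3067] 187 [241. 241. 241. 241. 240. 237. 213. 113.  41.  34.  35.  34.  35.  34.
  35.  34.  31.  21.  13.  10.  14.  13.  16.  19.  19.  23.  25.  23.]
lever scan y14..58: [42, 67, 65, 65, 64, 183, 234, 242, 227, 124, 70, 147, 151, 146, 145, 145, 144, 141, 140, 144, 146, 142, 138]
time_s: 14.05
position: [0.5671, 0.0962, 0.1013]
tcp_rot: [[-0.143, 0.988, 0.05], [0.929, 0.152, -0.338], [-0.342, -0.002, -0.94]]
force: [-3.8, 0.4, 3.1]
opening: 0.652
p [-21.8923  14.3748 -47.7738] w 56.7 plain -14.0 lever 42.7 F [ 0.1414 -3.7341  3.2727] 14.05
pred [250.1562 201.5075] 187 [242. 242. 242. 242. 242. 240. 221. 129.  50.  34.  36.  34.  35.  36.
  36.  36.  31.  23.  15.  10.  13.  16.  16.  18.  17.  22.  25.  26.]
lever scan y14..58: [31, 66, 65, 70, 154, 230, 241, 215, 81, 71, 151, 153, 149, 146, 144, 144, 148, 144, 144, 147, 145, 142, 141]
```

```bash
python3 -m jog '[[[0,-0.8,0],[0,0,0],0.375],[[0,-1.7,0],[0,0,0],0.395],[[0,-2.6,0],[0,0,0],0.415],[[0,-3.5,0],[0,0,0],0.435],[[0,-4.4,0],[0,0,0],0.455],[[0,-4.4,0],[0,0,0],0.455],[[0,-4.4,0],[0,0,0],0.455]]'; python3 st.py; python3 rim.py w19
```

```text
time_s: 14.68
position: [0.5627, 0.0955, 0.1013]
tcp_rot: [[-0.143, 0.988, 0.05], [0.929, 0.152, -0.338], [-0.341, -0.002, -0.94]]
force: [-5.2, 0.1, 4.0]
opening: 0.552
p [-21.903   10.0122 -47.7544] w 48.0 plain -14.0 lever 34.0 F [ 0.4712 -5.1408  4.0553] 14.6833
pred [259.4035 201.5017] 187 [242. 242. 242. 242. 242. 240. 223. 132.  52.  36.  35.  36.  37.  36.
  36.  34.  31.  23.  16.  14.  13.  15.  15.  20.  21.  23.  24.  25.]
lever scan y14..58: [40, 69, 68, 163, 232, 239, 145, 71, 155, 154, 152, 150, 146, 149, 148, 146, 142, 147, 149, 144, 142, 141, 138]
```

```bash
python3 -m jog '[[[0,-0.9,0],[0,0,0],0.475],[[0,-1.8,0],[0,0,0],0.495],[[0,-2.7,0],[0,0,0],0.515],[[0,-3.5,0],[0,0,0],0.535],[[0,-4.3,0],[0,0,0],0.555],[[0,-4.8,0],[0,0,0],0.575],[[0,-4.8,0],[0,0,0],0.6],[[0,-4.8,0],[0,0,0],0.7],[[0,-4.8,0],[0,0,0],1],[[0,-4.8,0],[0,0,0],1],[[0,-4.8,0],[0,0,0],1],[[0,-4.8,0],[0,0,0],1]]'; python3 st.py; python3 rim.py w20
```

```text
time_s: 15.73
position: [0.5575, 0.0947, 0.1013]
tcp_rot: [[-0.142, 0.989, 0.049], [0.929, 0.15, -0.338], [-0.341, -0.002, -0.94]]
force: [-6.7, 1.1, 3.5]
opening: 0.43
p [-21.8736   4.7014 -47.7887] w 37.4 plain -14.0 lever 23.4 F [-0.8108 -6.4889  3.9935] 15.7333
pred [270.4499 201.4395] 187 [243. 243. 243. 242. 242. 240. 222. 122.  42.  36.  36.  38.  35.  35.
  36.  36.  31.  23.  16.  12.  12.  15.  15.  19.  21.  23.  24.  24.]
lever scan y14..58: [35, 74, 106, 117, 114, 132, 153, 155, 156, 152, 149, 148, 147, 146, 145, 147, 151, 147, 145, 140, 142, 142, 140]
```

```bash
python3 -m jog '[[[0,0,0],[0,0,0],1],[[0,0,0],[0,0,0],1],[[0,0,0],[0,0,0],1],[[0,0,0],[0,0,0],1],[[0,0,0],[0,0,0],1],[[0,0,0],[0,0,0],1]]' | tail -2; python3 st.py; python3 rim.py w21; python3 - <<'E'
from h import *
w=cv2.imread("pics/w21.png")[150:290,200:340];t=vision.capture("top")[:,:,::-1][110:250,180:430]
a=cv2.resize(w,(330,330),interpolation=cv2.INTER_CUBIC);b=cv2.resize(t,(462,330-71),interpolation=cv2.INTER_CUBIC);b=np.vstack([b,np.zeros((71,462,3),np.uint8)])
cv2.imwrite("pics/fin.png",np.hstack([a,b]))
E
```

```text
force: [-7.0, -1.2, 4.3]
opening: 0.43
p [-21.8705   4.7227 -47.7591] w 37.4 plain -14.0 lever 23.4 F [ 1.5705 -7.064   3.958 ] 16.2833
pred [270.4089 201.4077] 187 [242. 243. 242. 242. 242. 240. 221. 122.  44.  35.  34.  36.  36.  35.
  36.  36.  31.  23.  15.  10.  14.  13.  18.  19.  19.  21.  24.  25.]
lever scan y14..58: [27, 71, 106, 114, 115, 128, 152, 154, 155, 150, 151, 147, 148, 152, 147, 146, 150, 145, 142, 139, 138, 141, 138]
```

View pics/fin.png

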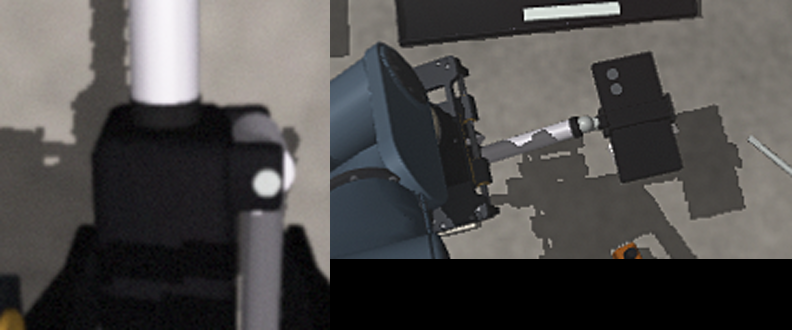

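The lever lies parallel to the boom against the housing, and the band ends at the rim (left panel, rows 103–123). The bottle and pusher are where they were. Handing in.

```bash
python3 -c "
from rig import bot
print(bot.hand_in())"
```

```text
the job is handed in; nothing more can be done
None
```

The tube is set with the lock housing's lower rim at the upper edge of the band, and the cam lever is shut there. I handed in with the fingers still gripping the housing and the shut lever.

**How it went:** I slid the tube down about 65 mm by pushing the housing's upper end face with the fingers straddling the tube. I then gripped across the housing and the open lever, about 44 mm up from the rim rather than the suggested 36 mm. The lever was closed in steps while the hand shifted toward the plain side.

**Last checks:**
- **Band:** its full width was visible with no bare rod between it and the rim. The picture profile at the rim stayed the same throughout the closing, so I put the error well under 1 mm.
- **Lever:** the finger opening read 37.4 mm against the 38 mm expected with the lever shut, and the wrist picture shows it parallel to the boom.
- **Limits:** the force readings I took stayed under about 9 N, and the clock read about 16 s of the 46 s allowed.
- **Bystanders:** polish_a and the pusher looked unmoved in the last top view. polish_b and the buffer block were not in the last pictures; the hand did not go near polish_b.

**What disagreed:** the finger ends turned out about 30 mm short of where my position estimate put them. The cause is not settled. Because of this, an early try at gripping the tube closed on nothing, and the first closing passed over the lever without moving it. I found this from the pictures and went 30 mm deeper before shutting the lever; neither try moved the housing or the lever.

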